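# Count along the divider rack and push the sanding block home

### The arm

A 7-joint arm with a two-finger parallel gripper is mounted at the origin on the work surface. World frame = base frame: x ahead of the robot, y to its left, z up, the work surface at z = 0. Lengths are in m, angles in rad, forces in N, time in s.
With the tool pointing down it reaches from about 0.4 to 0.85 m from the base axis. Payload 4.5 kg.
Tool frame: the origin (TCP) lies midway between the tips of the shut fingers; the grasp point (between the pads) lies 19 mm behind it; y points along the fingers, z is the direction in which the jaws open and shut, and the axes are right-handed (so a half turn about y gives the same grasp; the last joint's range is limited). The gripper opens to 88 mm and grips with 3 to 60 N. Pads are 18 mm wide; open, the fingers measure 123 mm over their backs; the gripper's body (75 mm by 187 mm) begins 45 mm behind the grasp point.
Start: joints at [1.17, 0.689, -0.195, 1.565, 0.157, 0.902, -0.215], TCP at [0.263, -0.567, 0.239] pointing down, gripper open.
Joint ranges: [-3.01, 3.01], [-0.46, 2.08], [-1.47, 1.51], [0.13, 2.56], [-1, 4.14], [0.04, 2.09], [-2.66, 2.66]. Speed limits (rad/s): [2.57, 2.57, 3.14, 3.14, 3.14, 3.14, 3.14].

### API

Orientations are given as a unit quaternion [x, y, z, w].
In Python, from plant import r, snapshot, get_calibration, job, boxes_of gives the robot as it stands. The module is installed in compiled form; this text tells all that it offers.
- The arm moves only by the shell command python3 -m handwheel 'ROWS' [OPENING] [FORCE]. ROWS is JSON, a list that holds one entry, the list of rows, each a list of 6 numbers: the shift along the tool's x, y, z as a fraction of full scale, then the turn, a rotation vector about the tool's x, y, z as a fraction of full scale. In form: [[[x, y, z, wx, wy, wz], ...]]. A call has 1 to 12 rows; each row is the pose to reach, as a shift and turn from the pose commanded when the call began, along the tool's axes at that moment, turning the shorter way round; what a row does not reach only later rows make up. Full scale, the value 1, is 100 cm for a shift and 180 degrees for a turn. A row lasts 1/12 s, in which the tool goes at most 41.7 mm and 7.16 degrees, less where a joint would pass 70% of its speed; a pose out of reach is approached as far as the arm can. A call with a number of a shift or a turn outside -1 to 1 is refused whole. A call with a gripper value outside its range is refused whole. OPENING is the opening, from -1 (shut) to 1 (fully open), set as the call begins (- or left out, the last holds). The fingers move at their own pace and stop on an object; FORCE is the grip in N (left out, the last holds). Time passes only in rows, so rows that repeat a pose let the fingers close. It gives the time, the measured TCP pose, the force and the opening at its end, in the units of the state.
- r.get_state(): the state, without advancing time (a new reading comes with each control period).
- snapshot(name): name is "scene" or "top"; returns the picture (420x560x3 uint8, red, green, blue); there is no depth.
- get_calibration(name): a dict with "fx", "fy", "cx", "cy" (pixels), "T" (4x4, takes a point from camera to world coordinates). Camera axes: x right, y down, z forward; pixel columns grow to the right and rows downward; lengths in m; the calibration is good to about 2 mm. A picture is of the moment at which its call begins. get_calibration takes no time and is no camera call.
- job.finish_job(): hands the job in, once; it reports no verdict.
Trained networks look in the newest picture that a camera, given by its name, has taken for a name from the list of things; names that differ only in an ending like _2 or _b are one class to them, and where a whole thing is asked for, a point or a joint stands for the part that bears it (a point fixed in the world has none). Each returns a list of dicts, best first, with "confidence" (0 to 1); they miss things now and then, are a little off and sometimes report something else, mostly with a low value. They report only what shows in the picture. A call takes as long as a camera call.
- boxes_of(thing, camera): "bbox" ([left, top, right, bottom] in pixels, round what is visible of it).
The state is a dict: "clock": time; "q": joint angles; "qd": joint speeds; "joint_torque": joint torques, N m; "tool_pos": TCP position; "eef_rot": TCP orientation; "contact_force": force on the tool from outside, world axes, zero at the start; "moment": the same for the moment, N m; "opening": opening from 0.0 (shut) to 1.0 (fully open).
Only numpy, scipy, OpenCV 4.12 (cv2) and the standard library are available. Lean on these libraries where they do the work, as an engineer would, in place of code of your own. Each camera call takes 0.05 s, during which the arm holds its last target. There are 200 camera calls.

### The job

Set a fingertip on the rack's back rail over the gap nearest the tall round post and slide it along the rail, staying in touch, to over the third gap from that post (filled gaps count too). Then push the loose sanding block across the bench, without lifting it or tipping it over, into that third gap until it is fully home against the back rail. Leave the other blocks, the mug and the roller where they are.

Things in the scene. Friction and masses are not known exactly. Their poses are not given: they have to be found in the camera images.
- rack: Wooden divider rack fixed to the bench, 110 deep (x) x 348 wide (y). Origin: centre of its underside, on the bench; +x to its back, away from the robot, +y to its left. Seven dark dividers, 12 thick, 50 high, with rounded noses, run forward from the back rail; between them six gaps. Two gaps (y = +84 and -140) already hold a block.
- rail (a point): Middle of the back rail's flat smooth top: a straight pale batten, 25 thick (rack x = +30 to +55) and 348 long, its top 70 above the bench. A fingertip counts as over a gap when the point midway between the gripper's two fingertips is within 11 of the gap's centre line: shut the fingers, keep the tool near upright, and stay in touch all the way, over the dividers too.
- mouths (a point): Middle of the line of the gaps' open mouths, at bench height: rack x = -55, y = 0 (on the middle divider's nose). Gap centres at rack y = +140, +84, +28, -28, -84, -140; each gap 44 clear, 85 deep from mouth to back rail; its floor is the bench.
- tall_post: Round wooden dowel, 28 diameter, 118 high, on a 34 square foot 12 high, fixed to the bench beside one end of the rack, at rack x = +42.5 and rack y = +205 or -205; which end changes. Gaps are counted from this end. Origin: centre of its underside.
- short_stop: Low square wooden block 34 x 34 x 35 high, fixed to the bench at the rack's other end. Origin: centre of its underside.
- block: The loose sanding block, lying in front of the rack: 80 long (x) x 34 wide (y) x 40 high, dark wood on a 10 thick cork sole, 0.1 to 0.2 kg, free to slide. Origin: centre of its underside; x along its length, +x end towards the rack, up to 0.35 rad askew. Fully home its far end touches the back rail: origin at rack x = -10, near end 5 inside the mouth.
- parked_a: Sanding block just like the loose one, already put away in the gap at rack y = +84. Origin: centre of its underside.
- parked_b: Sanding block just like the loose one, already put away in the gap at rack y = -140. Origin: centre of its underside.
- mug: Steel travel mug with blue band and lid, 74 diameter, 168 high, standing to the right of the rack. Origin: centre of its underside. Leave it alone.
- roller: Laminating roller lying to the left of the rack: wooden handle 110 long to its -x, wire and white roller to its +x, 230 long in all, 24 high. Origin: at the front end of its handle, on the bench. Leave it alone.

How it is judged:
By the outcome, as a careful person would: the job done as asked, in the order asked, and still so for the second after the job is handed in, with the robot touching nothing.
It also fails if it takes over 72 s, if anything falls off the work surface, if the arm or the gripper's body presses on something with over 40 N, if the wrist force passes 120 N, or if a joint passes its speed limit or range.

## Working session

There is one attempt and no reset: what is moved stays moved. The work goes in short steps, Python scripts to look and compute and a shell command to move; the robot and the scene stay as the last step left them, time stands still between calls to the robot, and variables do not carry over. Pictures are saved under pics/ and viewed, about 8 in all and at most 12, crops included, and the job is handed in when it is done.

```bash
mkdir -p pics; ls
python3 - <<'E'
from plant import r, snapshot, get_calibration, job, boxes_of
import cv2,numpy as np
np.set_printoptions(precision=4,suppress=True)
for c in ("scene","top"):
    im=snapshot(c); cv2.imwrite(f"pics/{c}0.png",im[:,:,::-1])
    k=get_calibration(c); print(c,k["fx"],k["fy"],k["cx"],k["cy"]);print(np.array(k["T"]))
    for t in ("rack","tall_post","short_stop","block","mug","roller"):
        print(t,[(np.round(b["bbox"],1).tolist(),round(b["confidence"],2)) for b in boxes_of(t,c)[:4]])
s=r.get_state();print({k:np.round(v,4) for k,v in s.items()})
E
```

```text
pics
scene 537.4225727275574 537.4225727275574 285.6315358575865 212.29790096568806
[[-0.7647  0.4919 -0.4161  1.1889]
 [ 0.6442  0.5695 -0.5106  0.7312]
 [-0.0142 -0.6586 -0.7524  1.1916]
 [ 0.      0.      0.      1.    ]]
rack [([235.1, 202.2, 353.0, 307.7], 0.97)]
tall_post [([223.9, 195.3, 234.0, 227.0], 0.87), ([247.0, 208.8, 270.5, 225.3], 0.28)]
short_stop [([329.5, 297.6, 343.7, 319.7], 0.7)]
block [([328.9, 233.1, 359.9, 262.5], 0.98)]
mug [([196.8, 107.8, 227.9, 160.5], 0.95)]
roller [([369.2, 293.3, 458.1, 340.3], 0.66), ([330.8, 229.3, 359.5, 263.9], 0.19)]
top 500.89676252493194 500.89676252493194 285.47992224323394 205.5217824677154
[[-0.0196 -0.9962  0.0849  0.4651]
 [-0.9997  0.0207  0.0121 -0.0028]
 [-0.0138 -0.0846 -0.9963  1.3383]
 [ 0.      0.      0.      1.    ]]
rack [([199.5, 161.9, 338.7, 213.9], 0.65)]
tall_post [([335.8, 154.6, 357.0, 175.0], 0.8)]
short_stop [([183.1, 173.1, 200.1, 186.9], 0.48)]
block [([234.6, 225.6, 247.4, 256.5], 0.77)]
mug [([434.0, 198.2, 482.3, 233.3], 0.8)]
roller [([123.2, 196.6, 170.9, 279.5], 0.78), ([432.9, 196.3, 481.1, 230.9], 0.24), ([200.0, 158.0, 336.8, 215.0], 0.21)]
{'clock': np.float64(0.7), 'q': array([ 1.1698,  0.6891, -0.1946,  1.5653,  0.1573,  0.9025, -0.2151]), 'qd': array([-0.0001,  0.0009, -0.0003, -0.0017,  0.0007, -0.0014, -0.0001]), 'joint_torque': array([  0.0008, -52.7363,  -1.2665, -15.372 ,  -0.0519,  -0.0006,
         0.0001]), 'tool_pos': array([ 0.2633, -0.5669,  0.2388]), 'eef_rot': array([ 0.1525, -0.6904,  0.6905, -0.1525]), 'contact_force': array([ 0.2476, -1.0337,  0.3378]), 'moment': array([0.0097, 0.0543, 0.0401]), 'opening': np.float64(1.0)}
```

Run:
```python
import cv2
im=cv2.imread("pics/top0.png")[140:290,110:370]
cv2.imwrite("pics/topc.png",cv2.resize(im,None,fx=3,fy=3,interpolation=cv2.INTER_CUBIC))
im=cv2.imread("pics/scene0.png")[180:340,200:400]
cv2.imwrite("pics/scenec.png",cv2.resize(im,None,fx=3.7,fy=3.7,interpolation=cv2.INTER_CUBIC))
```

```text
(no output)
```

View pics/topc.png

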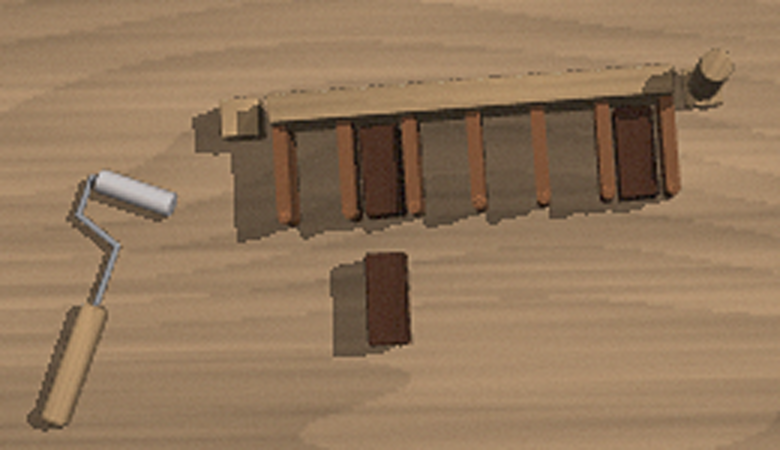

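View pics/scenec.png

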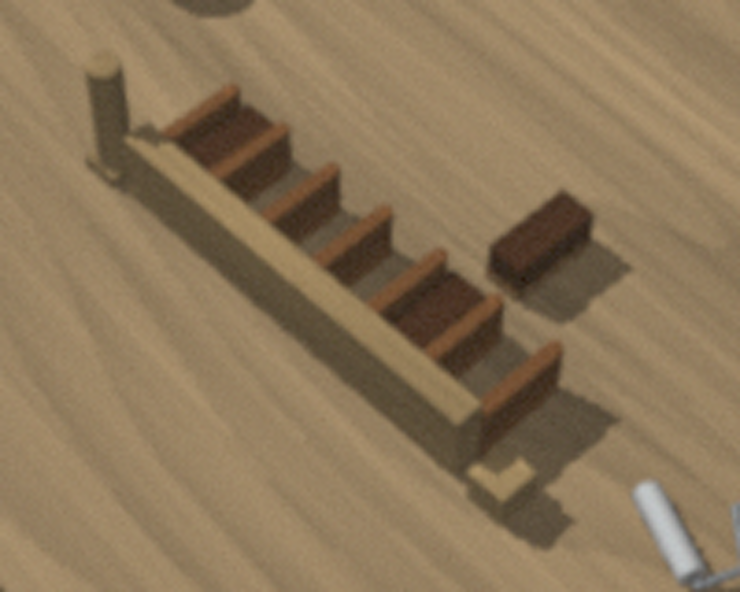

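Top view: the post is at the rack's right end (crop ~(712,72)), so the third gap is rack y = -28 (crop ~(510,160), empty). The loose block is at crop ~(388,300), in front of the filled y=+84 gap. I'll fit the rack and block poses from clicked corners in both views.

```bash
cat > h.py <<'E'
import numpy as np
from plant import get_calibration
from scipy.optimize import least_squares
def proj(c,P):
    k=get_calibration(c); T=np.array(k["T"]); p=(np.asarray(P)-T[:3,3])@T[:3,:3]
    return np.c_[k["fx"]*p[:,0]/p[:,2]+k["cx"],k["fy"]*p[:,1]/p[:,2]+k["cy"]]
def place(v,P):
    c,s=np.cos(v[2]),np.sin(v[2]); P=np.asarray(P)/1000.
    return np.c_[v[0]+c*P[:,0]-s*P[:,1],v[1]+s*P[:,0]+c*P[:,1],P[:,2]]
def fit(obs,v0):
    f=lambda v:np.concatenate([(proj(c,place(v,P))-px).ravel() for c,P,px in obs])
    s=least_squares(f,v0,loss='soft_l1'); return s.x,f(s.x).reshape(-1,2)
topc=lambda a:(np.array(a,float)+.5)/3-.5+[110,140]
scec=lambda a:(np.array(a,float)+.5)/3.7-.5+[200,180]
E
python3 - <<'E'
from h import *
np.set_printoptions(precision=4,suppress=True)
ys=[168,112,56,0,-56,-112,-168]
D=[[-55,y,50] for y in ys]
v,res=fit([("top",D,topc([(288,224),(352,219),(414,213),(480,208),(543,205),(607,199),(673,195)])),
("top",[[55,174,70],[30,174,70],[55,-174,70],[30,-174,70]],topc([(268,97),(272,124),(672,66),(675,94)])),
("scene",[[-55,y,50] for y in ys[::-1]],scec([(238,86),(290,127),(337,166),(390,208),(445,252),(500,298),(560,345)])),
("scene",[[55,174,70],[30,174,70],[55,-174,70]],scec([(452,425),(482,408),(125,140)]))],[.55,0,0])
print("rack",v);print(res.round(1).tolist())
b,res=fit([("top",[[40,17,40],[40,-17,40],[-40,-17,40],[-40,17,40]],topc([(366,254),(407,252),(411,343),(370,347)])),
("scene",[[40,-17,40],[40,17,40],[-40,-17,40],[-40,17,40]],scec([(490,243),(520,266),(565,192),(592,213)]))],[.45,0,0])
print("block",b);print(res.round(1).tolist())
print("gaps rail/world",place(v,[[42.5,-140,70],[42.5,-28,70],[-10,-28,0],[-55,-28,0],[-100,-28,0],[42.5,-205,118]]))
c,s=np.cos(v[2]),np.sin(v[2]);d=b[:2]-v[:2];print("block in rack",c*d[0]+s*d[1],-s*d[0]+c*d[1],b[2]-v[2])
from plant import r; from scipy.spatial.transform import Rotation as R
print(R.from_quat(r.get_state()["eef_rot"]).as_matrix())
print(proj("top",place(v,[[42.5,-205,118]])))
E
```

```text
rack [0.6231 0.0571 0.0456]
[[-1.2, -1.6], [-0.9, -1.4], [0.0, -0.8], [-0.3, -0.6], [0.3, -1.0], [0.7, -0.4], [0.3, -0.6], [-0.4, -2.4], [-1.2, -1.7], [0.5, -1.1], [0.2, -0.8], [1.2, -1.2], [0.2, -1.7], [1.1, -1.2], [0.8, -1.1], [0.6, -1.1], [0.9, -1.2], [0.5, -1.0], [1.5, -0.4], [0.5, -1.7], [0.1, -1.6]]
block [0.4916 0.1351 0.0271]
[[0.2, -0.6], [-0.4, -0.6], [-0.5, 0.0], [0.0, -0.7], [-0.4, -0.9], [0.5, 0.3], [-0.1, -2.6], [1.6, -1.1]]
gaps rail/world [[ 0.672  -0.0808  0.07  ]
 [ 0.6669  0.0311  0.07  ]
 [ 0.6144  0.0287  0.    ]
 [ 0.5695  0.0266  0.    ]
 [ 0.5245  0.0246  0.    ]
 [ 0.6749 -0.1457  0.118 ]]
block in rack -0.1278627319914648 0.08384113802145778 -0.01845246776845755
[[-0.9069  0.      0.4213]
 [-0.4213 -0.0001 -0.9069]
 [ 0.     -1.      0.0001]]
[[348.7452 161.3009]]
```

```bash
python3 -m handwheel '[[[-0.1,0,-0.047,0.0,0.04,0],[-0.575,0.03,-0.269,0,0.124,0],[-0.575,0.03,-0.269,0,0.124,0],[-0.575,0.03,-0.269,0,0.124,0],[-0.575,0.03,-0.269,0,0.124,0],[-0.575,0.03,-0.269,0,0.124,0],[-0.575,0.03,-0.269,0,0.124,0],[-0.575,0.03,-0.269,0,0.124,0],[-0.575,0.03,-0.269,0,0.124,0],[-0.575,0.03,-0.269,0,0.124,0],[-0.575,0.03,-0.269,0,0.124,0],[-0.575,0.03,-0.269,0,0.124,0]]]' -1 20
cat > st.py <<'E'
import sys
from h import *
from plant import r; from scipy.spatial.transform import Rotation as R
np.set_printoptions(precision=4,suppress=True)
s=r.get_state();M=R.from_quat(s["eef_rot"]).as_matrix();p=np.array(s["tool_pos"])
V=[.6231,.0571,.0456]
c,sn=np.cos(V[2]),np.sin(V[2]);d=p[:2]-V[:2]
print("t",s["clock"],"p",p,"rack",c*d[0]+sn*d[1],-sn*d[0]+c*d[1],"F",np.array(s["contact_force"]),"op",s["opening"]);print(M)
if len(sys.argv)>3:
    t=place(V,[[float(a) for a in sys.argv[1:4]]])[0]
    Rt=np.c_[[-c,-sn,0],[0,0,-1],[sn,-c,0]]
    print("shift",M.T@(t-p),"turn/180deg",R.from_matrix(M.T@Rt).as_rotvec()/np.pi)
E
python3 st.py 42.5 -140 90
```

```text
clock: 1.7
tool_pos: [0.5856, -0.1825, 0.2157]
eef_rot: [0.016, -0.707, 0.707, -0.016]
contact_force: [1.3, -0.9, -0.3]
opening: 0.121
t 1.7 p [ 0.5856 -0.1825  0.2157] rack -0.048393007896495664 -0.23763742948654773 F [ 1.2517 -0.9013 -0.301 ] op 0.12054335188790855
[[-0.999   0.0004  0.0455]
 [-0.0455 -0.0001 -0.999 ]
 [-0.0004 -1.      0.0002]]
shift [-0.0908  0.1257 -0.0977] turn/180deg [-0.     -0.     -0.0001]
```

```bash
python3 -m handwheel '[[[-0.035,0,-0.037,0,0,0],[-0.065,0.0,-0.07,0,0,0],[-0.091,0.01,-0.098,0,0,0],[-0.091,0.05,-0.098,0,0,0],[-0.091,0.08,-0.098,0,0,0],[-0.091,0.11,-0.098,0,0,0],[-0.091,0.12,-0.098,0,0,0],[-0.091,0.126,-0.098,0,0,0],[-0.091,0.126,-0.098,0,0,0],[-0.091,0.126,-0.098,0,0,0],[-0.091,0.126,-0.098,0,0,0]]]'
cat > sn.py <<'E'
import sys
from plant import snapshot; import cv2
c,n,x0,y0,x1,y1,f=sys.argv[1:]; x0,y0,x1,y1=map(int,(x0,y0,x1,y1))
im=snapshot(c)[y0:y1,x0:x1,::-1]; cv2.imwrite("pics/"+n+".png",cv2.resize(im,None,fx=float(f),fy=float(f),interpolation=cv2.INTER_CUBIC))
E
python3 st.py 42.5 -140 70; python3 sn.py scene s1 200 120 400 300 3.3
```

```text
clock: 2.62
tool_pos: [0.6724, -0.0829, 0.0917]
eef_rot: [0.014, -0.707, 0.707, -0.017]
contact_force: [-0.1, -0.8, 0.4]
opening: 0.003
t 2.6167 p [ 0.6724 -0.0829  0.0917] rack 0.042861854578936195 -0.14206325038107853 F [-0.1413 -0.8335  0.4013] op 0.002512719113587501
[[-0.999   0.0039  0.0447]
 [-0.0447 -0.0005 -0.999 ]
 [-0.0038 -1.      0.0006]]
shift [ 0.0004  0.0217 -0.0021] turn/180deg [-0.0002 -0.0003 -0.0012]
```

View pics/s1.png

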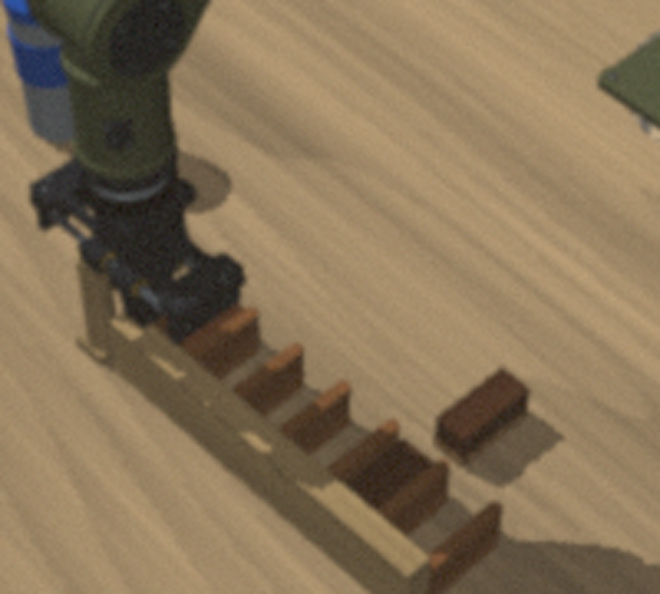

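The gripper hangs over the rail by the first gap (crop ~(175,335)), clear of post and mug. Next: descend to contact.

```bash
python3 -m handwheel '[[[0,0.01,-0.001,0,0,0],[0,0.015,-0.001,0,0,0],[0,0.018,-0.001,0,0,0],[0,0.02,-0.001,0,0,0],[0,0.021,-0.001,0,0,0],[0,0.022,-0.001,0,0,0],[0,0.022,-0.001,0,0,0]]]'
python3 st.py 42.5 -28 70
```

```text
clock: 3.25
tool_pos: [0.6703, -0.0811, 0.0705]
eef_rot: [-0.016, 0.707, -0.707, 0.016]
contact_force: [-7.4, 1.9, 20.7]
opening: 0.006
t 3.25 p [ 0.6703 -0.0811  0.0705] rack 0.040871023624519845 -0.14020279992095647 F [-7.4355  1.9301 20.6761] op 0.005702761488739914
[[-0.999  -0.0009  0.045 ]
 [-0.045   0.0003 -0.999 ]
 [ 0.0009 -1.     -0.0003]]
shift [-0.0016  0.0005 -0.1122] turn/180deg [ 0.0001 -0.0002  0.0003]
```

```bash
python3 -m handwheel '[[[0,0,-0.003,0,0,0],[0,0,-0.008,0,0,0],[0,0,-0.014,0,0,0],[0,0,-0.02,0,0,0],[0,0,-0.026,0,0,0],[0,0,-0.031,0,0,0],[0,0,-0.035,0,0,0]]]'
python3 st.py 42.5 -28 70
```

```text
clock: 3.83
tool_pos: [0.6719, -0.0525, 0.0705]
eef_rot: [0.013, -0.704, 0.71, -0.017]
contact_force: [-0.7, -8.0, 12.5]
opening: 0.003
t 3.8333 p [ 0.6719 -0.0525  0.0705] rack 0.04372434438636694 -0.11173397217565344 F [-0.7382 -7.9687 12.5252] op 0.0025632907557606543
[[-0.9991  0.0065  0.0419]
 [-0.042  -0.008  -0.9991]
 [-0.0061 -0.9999  0.0082]]
shift [ 0.0015 -0.0002 -0.0837] turn/180deg [-0.0026 -0.0012 -0.0019]
```

```bash
python3 -m handwheel '[[[0,0.0005,-0.005,0,0,0],[0,0.0005,-0.011,0,0,0],[0,0.0005,-0.018,0,0,0],[0,0.0005,-0.025,0,0,0],[0,0.0005,-0.032,0,0,0],[0,0.0005,-0.038,0,0,0],[0,0.0005,-0.042,0,0,0]]]'
python3 st.py 42.5 -28 70
```

```text
clock: 4.42
tool_pos: [0.6706, -0.0112, 0.0705]
eef_rot: [0.012, -0.704, 0.71, -0.017]
contact_force: [0.7, -10.3, 15.6]
opening: 0.006
t 4.4167 p [ 0.6706 -0.0112  0.0705] rack 0.04438640733910171 -0.0703804958892894 F [  0.6733 -10.2937  15.5827] op 0.005829739174556425
[[-0.9991  0.0076  0.0417]
 [-0.0417 -0.0087 -0.9991]
 [-0.0072 -0.9999  0.009 ]]
shift [ 0.0021  0.0001 -0.0424] turn/180deg [-0.0029 -0.0012 -0.0023]
```

```bash
python3 -m handwheel '[[[0,0.0005,-0.005,0,0,0],[0.001,0.0005,-0.011,0,0,0],[0.001,0.0005,-0.018,0,0,0],[0.002,0.0005,-0.025,0,0,0],[0.002,0.0005,-0.032,0,0,0],[0.002,0.0005,-0.037,0,0,0],[0.002,0.0005,-0.041,0,0,0],[0.002,0.0005,-0.042,0,0,0],[0.002,0.0005,-0.042,0,0,0]]]'
python3 st.py 42.5 -28 70; python3 sn.py scene s2 220 150 380 290 4
```

```text
clock: 5.17
tool_pos: [0.6674, 0.0299, 0.0705]
eef_rot: [0.012, -0.704, 0.71, -0.018]
contact_force: [0.3, -9.6, 18.8]
opening: 0.002
t 5.1667 p [0.6674 0.0299 0.0705] rack 0.0430065231872234 -0.029234809726614238 F [ 0.2831 -9.6008 18.8256] op 0.002413623423687168
[[-0.9991  0.0086  0.041 ]
 [-0.0411 -0.0091 -0.9991]
 [-0.0082 -0.9999  0.0095]]
shift [ 0.0005  0.0005 -0.0012] turn/180deg [-0.003  -0.0014 -0.0026]
```

View pics/s2.png

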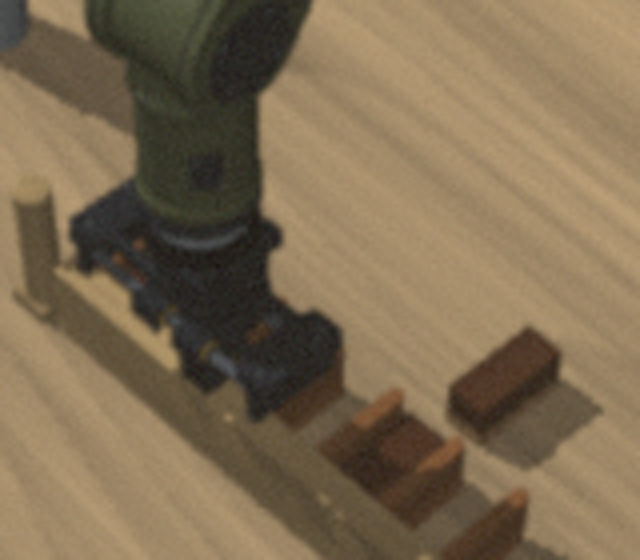

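The fingertip rests on the rail over the third gap (crop ~(200,380)), in contact throughout (12–20 N). Now lift off and go to the block's left side.

```bash
python3 -m handwheel '[[[0,-0.03,0,0,0,0],[0.01,-0.06,-0.01,0,0,0],[0.04,-0.06,-0.035,-0.003,0,-0.003],[0.065,-0.06,-0.06,-0.003,0,-0.003],[0.09,-0.06,-0.085,-0.003,0,-0.003],[0.115,-0.06,-0.11,-0.003,0,-0.003],[0.14,-0.06,-0.135,-0.003,0,-0.003],[0.165,-0.06,-0.155,-0.003,0,-0.003],[0.171,-0.06,-0.159,-0.003,0,-0.003],[0.171,-0.03,-0.159,-0.003,0,-0.003],[0.171,-0.01,-0.159,-0.003,0,-0.003],[0.171,-0.01,-0.159,-0.003,0,-0.003]]]'
python3 st.py -128 130 12; python3 sn.py top t1 110 140 370 290 3
```

```text
clock: 6.22
tool_pos: [0.4837, 0.1878, 0.0737]
eef_rot: [-0.021, 0.709, -0.704, 0.011]
contact_force: [0.9, -0.5, -0.1]
opening: 0.008
t 6.2167 p [0.4837 0.1878 0.0737] rack -0.13330589578372384 0.13693087179257732 F [ 0.9373 -0.4584 -0.0966] op 0.007510120474377304
[[-0.9989 -0.0147  0.0456]
 [-0.0457  0.0066 -0.9989]
 [ 0.0143 -0.9999 -0.0073]]
shift [-0.0062  0.0616  0.0074] turn/180deg [0.0023 0.     0.0046]
```

View pics/t1.png

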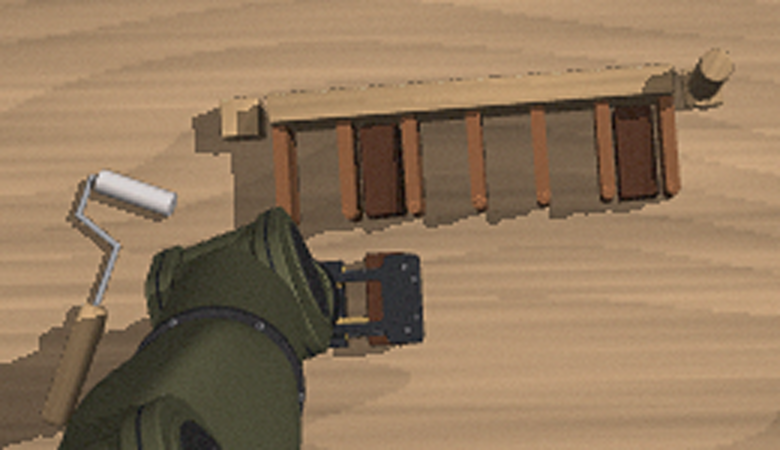

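The block is unmoved, with the gripper just left of it (finger hidden under the hand). Straighten and lower beside the block.

```bash
python3 -m handwheel '[[[-0.003,0.01,0,0.002,0,0.003],[-0.005,0.03,0,0.003,0,0.003],[-0.006,0.045,0,0.003,0,0.003],[-0.006,0.055,0,0.003,0,0.003],[-0.006,0.06,0,0.003,0,0.003],[-0.006,0.06,0,0.003,0,0.003],[-0.006,0.06,0,0.003,0,0.003]]]'
python3 st.py -128 118.5 12
```

```text
clock: 6.85
tool_pos: [0.4912, 0.1892, 0.0171]
eef_rot: [-0.016, 0.707, -0.707, 0.016]
contact_force: [0.3, 0.5, 0.8]
opening: 0.006
t 6.85 p [0.4912 0.1892 0.0171] rack -0.12569492671463203 0.13799536369201065 F [0.2557 0.5368 0.7679] op 0.006056609286031177
[[-0.999   0.0007  0.0448]
 [-0.0448  0.0001 -0.999 ]
 [-0.0007 -1.     -0.    ]]
shift [0.0023 0.0051 0.0195] turn/180deg [ 0.     -0.0002 -0.0002]
```

```bash
python3 -m handwheel '[[[0.002,0.004,0.008,0,0,0],[0.002,0.004,0.014,0,0,0],[0.002,0.004,0.018,0,0,0],[0.002,0.004,0.022,0,0,0],[0.002,0.004,0.028,0,0,0],[0.002,0.004,0.035,0,0,0],[0.002,0.004,0.042,0,0,0],[0.002,0.004,0.049,0,0,0],[0.002,0.004,0.056,0,0,0],[0.002,0.004,0.062,0,0,0],[0.002,0.004,0.066,0,0,0],[0.002,0.004,0.068,0,0,0]]]'
python3 st.py -128 6.5 12; python3 sn.py scene s3 220 150 380 290 4
```

```text
clock: 7.85
tool_pos: [0.4919, 0.1203, 0.0125]
eef_rot: [0.016, -0.707, 0.707, -0.016]
contact_force: [-0.6, 2.2, 2.4]
opening: 0.003
t 7.85 p [0.4919 0.1203 0.0125] rack -0.12815052042849875 0.0690639469373916 F [-0.5635  2.2208  2.3873] op 0.0032621536326233515
[[-0.999  -0.0001  0.0442]
 [-0.0442 -0.0005 -0.999 ]
 [ 0.0002 -1.      0.0005]]
shift [-0.0002  0.0005  0.0626] turn/180deg [-0.0002 -0.0004  0.0001]
```

View pics/s3.png

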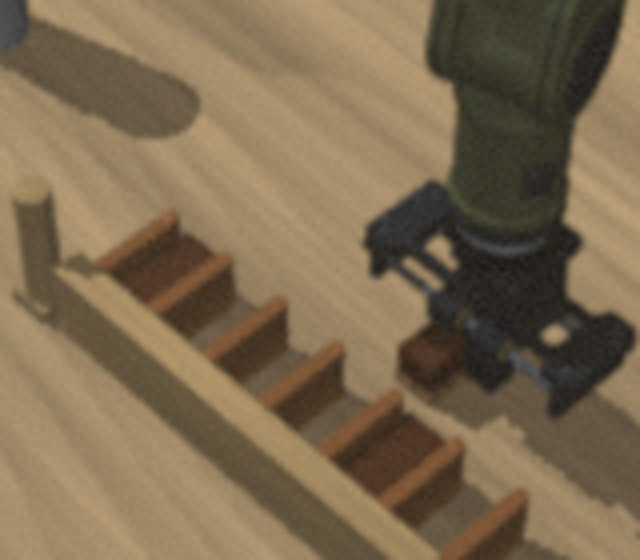

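The block (crop ~(430,355)) is sliding sideways and staying square to the finger. Continue.

```bash
python3 -m handwheel '[[[0,0,0.004,0,0,0],[0,0,0.01,0,0,0],[0,0,0.017,0,0,0],[0,0,0.024,0,0,0],[0,0,0.031,0,0,0],[0,0,0.038,0,0,0],[0,0,0.045,0,0,0],[0,0,0.051,0,0,0],[0,0,0.056,0,0,0],[0,0,0.06,0,0,0],[0,0,0.062,0,0,0],[0,0,0.062,0,0,0]]]'
python3 st.py -128 6.5 12; python3 -m handwheel '[[[0,0,-0.01,0,0,0],[0.01,-0.02,-0.02,0,0,0],[0.04,-0.05,-0.03,0,0,0],[0.06,-0.08,-0.04,0,0,0],[0.06,-0.11,-0.07,0,0,0],[0.06,-0.12,-0.1,0,0,0],[0.06,-0.12,-0.13,0,0,0],[0.06,-0.12,-0.15,0,0,0],[0.06,-0.12,-0.15,0,0,0]]]'; python3 sn.py top t2 190 150 350 270 4.5
python3 st.py -190 -28 12
```

```text
clock: 8.9
tool_pos: [0.4947, 0.0587, 0.0125]
eef_rot: [0.016, -0.707, 0.707, -0.016]
contact_force: [-0.2, -0.5, 1.0]
opening: 0.004
t 8.9 p [0.4947 0.0587 0.0125] rack -0.1281871274744152 0.007408753355270929 F [-0.1678 -0.5123  0.9576] op 0.003671349909750666
[[-0.999  -0.0001  0.0444]
 [-0.0444 -0.0005 -0.999 ]
 [ 0.0001 -1.      0.0005]]
shift [-0.0002  0.0005  0.0009] turn/180deg [-0.0002 -0.0004  0.    ]
clock: 9.65
tool_pos: [0.4274, 0.2137, 0.1329]
eef_rot: [-0.019, 0.709, -0.705, 0.02]
contact_force: [0.6, 0.2, 0.1]
opening: 0.005
t 9.7 p [0.4273 0.2103 0.1326] rack -0.18863007893320785 0.16199821177846987 F [ 0.4591 -1.6277 -0.6744] op 0.0024073438012686913
[[-0.9987  0.0006  0.0514]
 [-0.0514  0.0021 -0.9987]
 [-0.0007 -1.     -0.0021]]
shift [0.0026 0.1202 0.1902] turn/180deg [ 0.0007  0.0019 -0.0002]
```

View pics/t2.png

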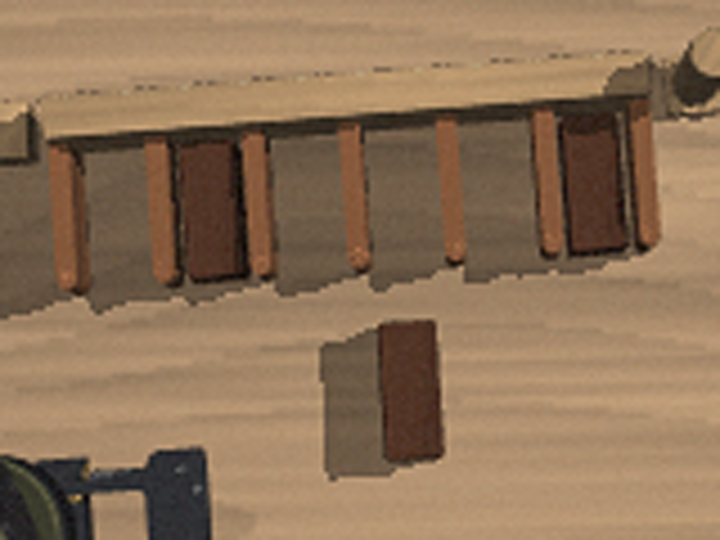

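Block sits squarely in front of the third gap: top face corners crop (378,325),(435,320),(443,457),(387,463); gap between noses (360,270) and (456,263).

Run:
```python
from h import *
np.set_printoptions(precision=4,suppress=True)
t=lambda a:(np.array(a,float)+.5)/4.5-.5+[190,150]
v,r1=fit([("top",[[-55,y,50] for y in (168,112,56,0,-56,-112,-168)],t([(72,293),(168,286),(263,279),(361,272),(456,264),(551,257),(648,250)])),
("top",[[55,174,70],[55,-174,70]],t([(43,98),(648,52)]))],[.62,.057,.045])
b,r2=fit([("top",[[40,17,40],[40,-17,40],[-40,-17,40],[-40,17,40]],t([(378,325),(435,320),(443,457),(387,463)]))],[.49,.02,.04])
print(v,r1.round(1).tolist());print(b,r2.round(1).tolist())
c,s=np.cos(v[2]),np.sin(v[2]);d=b[:2]-v[:2];print("block in rack",c*d[0]+s*d[1],-s*d[0]+c*d[1],b[2]-v[2])
```

```text
[0.6193 0.057  0.054 ] [[-0.8, -0.0], [-0.6, -0.1], [-0.1, -0.1], [-0.2, -0.2], [0.3, -0.0], [0.8, -0.1], [0.9, -0.1], [-0.7, 0.3], [0.4, 0.3]]
[0.4954 0.0264 0.0484] [[-0.3, -0.3], [0.1, -0.1], [0.4, 0.4], [-0.2, -0.0]]
block in rack -0.12535802505479735 -0.02385527680476872 -0.005623205223152052
```

Block is ~4 mm left of the gap's centre line; nudge it sideways once more before pushing in.

```bash
python3 -m handwheel '[[[-0.02,0.0,0.03,0,0,0],[-0.04,0.0,0.06,0,0,0],[-0.06,0.02,0.09,0,0,0],[-0.06,0.05,0.115,0,0,0],[-0.06,0.08,0.12,0,0,0],[-0.06,0.11,0.12,0,0,0],[-0.06,0.12,0.12,0,0,0],[-0.06,0.12,0.13,0,0,0],[-0.06,0.12,0.14,0,0,0],[-0.06,0.12,0.147,0,0,0],[-0.06,0.12,0.152,0,0,0],[-0.06,0.12,0.152,0,0,0]]]'
python3 -m handwheel '[[[0,0,0.001,0,0,0],[0,0,0.002,0,0,0],[0,0,0.002,0,0,0]]]'
python3 st.py -128 3.5 12
```

```text
clock: 10.7
tool_pos: [0.4957, 0.0556, 0.0139]
eef_rot: [0.014, -0.707, 0.707, -0.016]
contact_force: [0.8, -0.2, 0.4]
opening: 0.006
clock: 10.95
tool_pos: [0.4951, 0.0556, 0.0129]
eef_rot: [-0.016, 0.707, -0.707, 0.016]
contact_force: [1.2, 0.2, 0.9]
opening: 0.003
t 10.95 p [0.4951 0.0556 0.0129] rack -0.12793423882812335 0.004360609810480169 F [1.1906 0.1515 0.8986] op 0.003485381388562337
[[-0.999   0.0006  0.0456]
 [-0.0456  0.0002 -0.999 ]
 [-0.0007 -1.     -0.0002]]
shift [0.0001 0.0009 0.0009] turn/180deg [ 0.0001  0.     -0.0002]
```

```bash
python3 -m handwheel '[[[0,0,-0.01,0,0,0],[0,0,-0.02,0,0,0],[0.025,0,-0.02,0,0,0],[0.05,0,-0.02,0,0,0],[0.066,0,-0.02,0,0,0],[0.066,0,-0.015,0,0,0],[0.066,0,0,0,0,0],[0.066,0,0.015,0,0,0],[0.066,0,0.028,0,0,0],[0.066,0,0.033,0,0,0],[0.066,0,0.033,0,0,0],[0.066,0,0.033,0,0,0]]]'
python3 st.py -100 -28 12
```

```text
clock: 11.95
tool_pos: [0.4415, 0.0209, 0.021]
eef_rot: [-0.023, 0.707, -0.707, 0.009]
contact_force: [0.1, 0.7, -0.8]
opening: 0.003
t 11.95 p [0.4415 0.0209 0.021 ] rack -0.18308141880887738 -0.02785535652074682 F [ 0.1088  0.7416 -0.8285] op 0.002752164087388646
[[-0.9988 -0.0196  0.0453]
 [-0.0453  0.0005 -0.999 ]
 [ 0.0195 -0.9998 -0.0014]]
shift [-0.0832  0.0074  0.0001] turn/180deg [ 0.0004 -0.0001  0.0062]
```

```bash
python3 -m handwheel '[[[-0.006,0.003,0,0,0,0.002],[-0.012,0.006,0,0,0,0.004],[-0.018,0.007,0,0,0,0.006],[-0.024,0.007,0,0,0,0.006],[-0.03,0.007,0,0,0,0.006],[-0.036,0.007,0,0,0,0.006],[-0.042,0.007,0,0,0,0.006],[-0.044,0.007,0,0,0,0.006],[-0.044,0.007,0,0,0,0.006]]]'
python3 st.py -59 -28 12;  python3 sn.py top t3 190 150 350 270 4.5
```

```text
clock: 12.7
tool_pos: [0.4861, 0.0222, 0.013]
eef_rot: [-0.016, 0.707, -0.706, 0.016]
contact_force: [-0.4, 0.3, 0.6]
opening: 0.004
t 12.7 p [0.4861 0.0222 0.013 ] rack -0.13847223984561158 -0.028597584556319777 F [-0.3561  0.261   0.583 ] op 0.00371941239903447
[[-0.999   0.0002  0.0454]
 [-0.0454  0.0012 -0.999 ]
 [-0.0003 -1.     -0.0012]]
shift [-0.0795  0.0011 -0.0006] turn/180deg [ 0.0004 -0.0001 -0.0001]
```

View pics/t3.png

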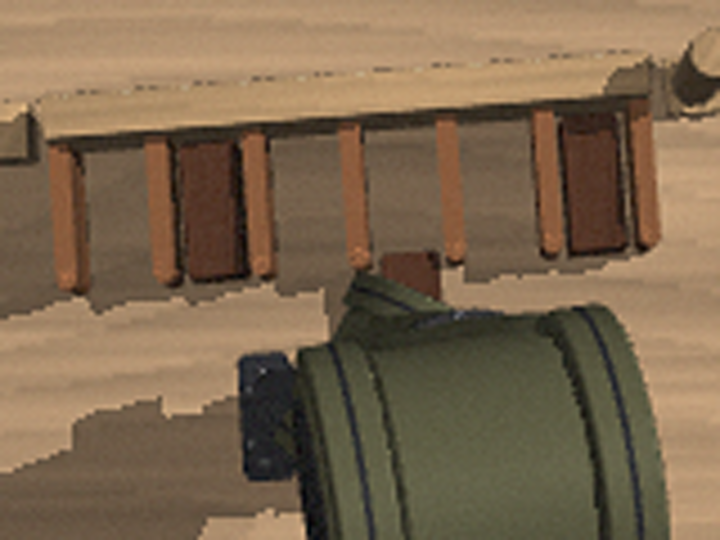

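Block's far end (crop 380–438, row 255) is entering centred between the noses. Continue pushing.

```bash
python3 -m handwheel '[[[-0.006,0,0,0,0,0],[-0.013,0.0,0,0,0,0],[-0.02,0,0,0,0,0],[-0.027,0,0,0,0,0],[-0.034,0,0,0,0,0],[-0.041,0,0,0,0,0],[-0.048,0,0,0,0,0],[-0.055,0,0,0,0,0],[-0.061,0,0,0,0,0],[-0.066,0,0,0,0,0],[-0.068,0,0,0,0,0],[-0.068,0,0,0,0,0]]]'
python3 st.py -59 -28 12;  python3 sn.py scene s4 240 170 360 275 5
```

```text
clock: 13.75
tool_pos: [0.5537, 0.0248, 0.0131]
eef_rot: [-0.016, 0.707, -0.707, 0.016]
contact_force: [0.4, 0.1, 0.5]
opening: 0.005
t 13.75 p [0.5537 0.0248 0.0131] rack -0.07077175057401847 -0.029106299068619928 F [0.3534 0.1157 0.5358] op 0.005130536965936625
[[-0.999  -0.0002  0.0452]
 [-0.0452  0.0006 -0.999 ]
 [ 0.0002 -1.     -0.0006]]
shift [-0.0118  0.0011 -0.0011] turn/180deg [ 0.0002 -0.0001  0.0001]
```

View pics/s4.png

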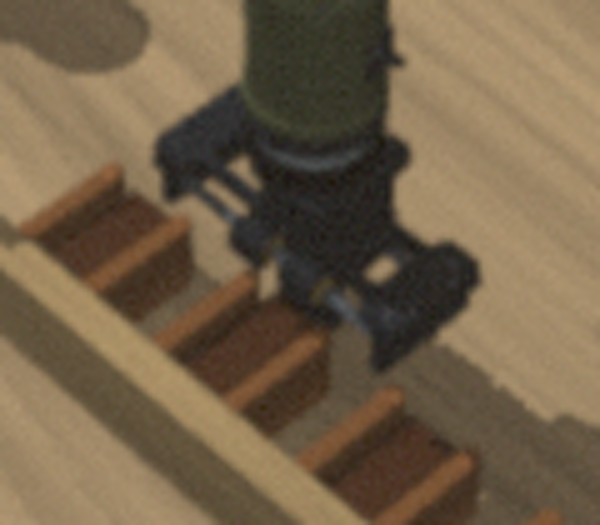

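The block is in the third gap, almost home (crop ~(250,350)). Creep until force rises.

```bash
python3 -m handwheel '[[[-0.002,0,0,0,0,0],[-0.004,0,0,0,0,0],[-0.006,0,0,0,0,0],[-0.008,0,0,0,0,0],[-0.009,0,0,0,0,0],[-0.009,0,0,0,0,0]]]'; python3 -m handwheel '[[[-0.001,0,0,0,0,0],[-0.002,0,0,0,0,0],[-0.002,0,0,0,0,0]]]'
python3 st.py -59 -28 12
```

```text
clock: 14.3
tool_pos: [0.5623, 0.0251, 0.0131]
eef_rot: [-0.016, 0.707, -0.707, 0.016]
contact_force: [-1.2, -0.1, -0.1]
opening: 0.005
clock: 14.55
tool_pos: [0.5634, 0.0252, 0.0131]
eef_rot: [0.017, -0.707, 0.707, -0.015]
contact_force: [-2.9, -0.1, 1.8]
opening: 0.002
t 14.55 p [0.5634 0.0252 0.0131] rack -0.06108568825757525 -0.02919133232081328 F [-2.944  -0.0967  1.7532] op 0.002304761369600581
[[-0.9989 -0.0022  0.0458]
 [-0.0458 -0.0002 -0.999 ]
 [ 0.0022 -1.      0.0001]]
shift [-0.0021  0.0011 -0.0012] turn/180deg [-0.      0.0001  0.0007]
```

```bash
python3 -m handwheel '[[[-0.001,0,0,0,0,0],[-0.001,0,0,0,0,0],[-0.001,0,0,0,0,0]]]'; python3 -m handwheel '[[[-0.001,0,0,0,0,0],[-0.001,0,0,0,0,0],[-0.001,0,0,0,0,0]]]'
python3 st.py -59 -28 12
```

```text
clock: 14.8
tool_pos: [0.5634, 0.0251, 0.013]
eef_rot: [0.018, -0.707, 0.707, -0.015]
contact_force: [-4.8, -0.1, 3.0]
opening: 0.007
clock: 15.05
tool_pos: [0.5634, 0.0251, 0.0129]
eef_rot: [0.018, -0.707, 0.707, -0.014]
contact_force: [-6.3, 0.5, 4.4]
opening: 0.008
t 15.05 p [0.5634 0.0251 0.0129] rack -0.0610713128744697 -0.029292066058460003 F [-6.2975  0.5339  4.3855] op 0.008121823002169164
[[-0.9989 -0.0055  0.0461]
 [-0.0461 -0.001  -0.9989]
 [ 0.0056 -1.      0.0008]]
shift [-0.0021  0.0009 -0.0013] turn/180deg [-0.0002  0.0002  0.0018]
```

```bash
python3 -m handwheel '[[[-0.002,0,0,0,0,0],[-0.003,0,0,0,0,0],[-0.003,0,0,0,0,0],[-0.003,0,0,0,0,0]]]'; python3 -m handwheel '[[[0.005,0,0,0,0,0],[0.015,0,0,0,0,0],[0.04,0,0,0,0,0],[0.06,-0.01,0,0,0,0],[0.07,-0.04,0,0,0,0],[0.07,-0.08,-0.03,0,0,0],[0.07,-0.11,-0.07,0,0,0],[0.07,-0.13,-0.11,0,0,0],[0.07,-0.13,-0.15,0,0,0],[0.07,-0.13,-0.19,0,0,0],[0.07,-0.13,-0.22,0,0,0],[0.07,-0.13,-0.22,0,0,0]]]';  python3 sn.py top t4 110 140 370 290 3; python3 sn.py scene s5 240 170 360 275 5
```

```text
clock: 15.38
tool_pos: [0.5634, 0.025, 0.0127]
eef_rot: [0.02, -0.706, 0.708, -0.013]
contact_force: [-13.8, 0.5, 8.8]
opening: 0.006
clock: 16.38
tool_pos: [0.4886, 0.2554, 0.1453]
eef_rot: [-0.019, 0.712, -0.702, 0.022]
contact_force: [0.9, 0.2, -0.0]
opening: 0.008
```

View pics/t4.png

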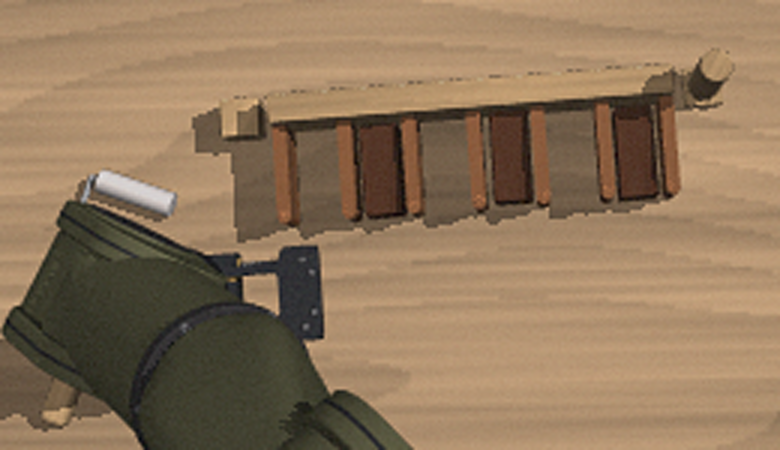

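View pics/s5.png

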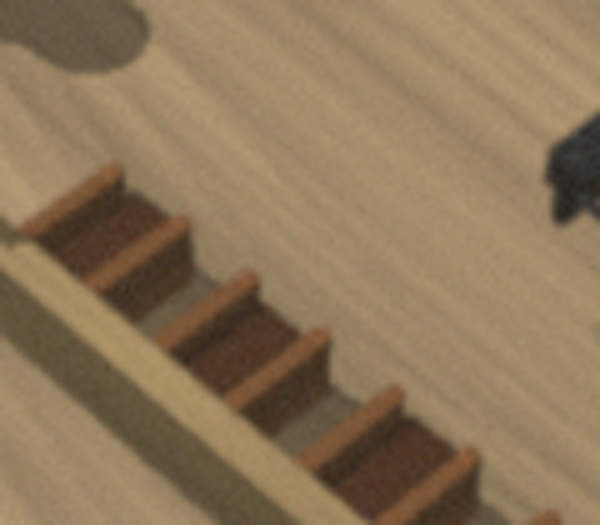

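The block sits in the third gap (top crop ~(511,158)), at the same depth as its parked neighbours. The roller and the other blocks look unmoved. Settle, then hand in.

```bash
python3 -m handwheel '[[[0,0,0,0,0,0],[0,0,0,0,0,0],[0,0,0,0,0,0],[0,0,0,0,0,0]]]'; python3 -c "
from plant import job; print(job.finish_job())"
```

```text
clock: 16.82
tool_pos: [0.4896, 0.2402, 0.1431]
eef_rot: [0.016, -0.707, 0.707, -0.015]
contact_force: [0.5, 0.9, 0.1]
opening: 0.004
the job is handed in; nothing more can be done
None
```

The job is handed in at about 17 s of the 72 s allowed; no verdict was reported.

- **Rail slide:** The shut fingertips went down on the back rail over the first gap from the tall post (rack y ≈ -140). They slid to over the third gap (y ≈ -29, nominal -28). The upward force was between 12 and 21 N at each of the four readings and the height stayed at 70.5 mm. Contact between those readings was not measured.
- **Block push:** I pushed the block sideways along the bench to line it up with the third gap. A picture then showed it about 4 mm off centre, so I nudged it once more, and after that pushed it in from behind.
- **Fully home:** The fingertip stopped moving while the push force rose to about 14 N. It stopped about 2 mm short of where I predicted, within the disagreement between my rack measurements from the two cameras.
- **Last checks:** The final pictures show the block in the third gap at the same depth as the two parked blocks. Those blocks look unmoved. The part of the roller not hidden by the arm looks in place. The arm was clear, with forces under 1 N. The mug was outside the final crops, so I did not check it again. No reading showed contact away from the rail and the block.

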